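# Seat a receptacle nut and hold a cross-bar square with an engineer's square

## Task

Press the brass receptacle nut flush into the round pocket of the clamped panel. Then pick up the engineer's square, lay it flat on the panel on the side towards which the cross-bar leans, and press it fully into the corner between the raised edge angle and the cross-bar, so that the bar swings round square to the edge, over the nut, with the square's stock touching the edge angle and its blade touching the bar. Finish while gripping the square and holding it pressed against both, and leave the mallet, the dimple die and the dish of rivets where they are.

Things in the scene. Friction and masses are not known exactly. Their poses are not given: they have to be found in the camera images.
- nut: brass receptacle nut: plain round cylinder, 30 mm diameter, 16 mm tall, small chamfer at the foot, small dark thread hole in the top, 85 g, standing upright on the bench. Origin: centre of its underside, z up.
- pocket (a point): centre of the mouth of the round pocket in the panel's top face (20 mm above the bench): 32 mm diameter, 16 mm deep, so the seated nut's top is level with the panel. Axes as panel. The bar covers it only when it is swung square.
- panel: grey sandwich panel, 200 x 290 x 20 mm, held flat on the bench by two low clamps (their tops 9 mm above the panel, at the two ends of the side away from the edge angle); it does not move. Origin: centre of its underside, z up; x points to the long side that carries the edge angle, y runs along that side. Pocket at x -54, y +85 mm; rivet pivot of the bar at x +76, y +85 mm.
- edge: aluminium edge angle fixed along the panel's +x long side, 290 mm long, 3 mm thick, standing only 7 mm above the panel's top face. Its inner face, which the square's stock must touch, is the plane x = +100 mm of the panel. Origin and axes as panel.
- pivot (a point): aluminium channel cross-bar over the panel, 30 mm wide, 164 mm long, sides 2 to 14 mm and top 16 mm above the panel's face, held at one end by one rivet about which it swings level. This point turns with the bar; it lies on the rivet axis at the panel's face, z up; the bar runs from x = +14 mm to its free end at x = -150 mm, sides at y = +-15 mm, screw hole at x = -130 mm.
- bar (a joint): angle of the bar about its rivet, rad: 0 when the bar is exactly square to the edge angle (axes parallel to the panel's), positive when its free end leans to the panel's -y side. Starts leaning 0.5 to 0.75. Stiff rivet: needs about 0.1 N m to swing, stays where left, and can be pushed past square (to -0.35).
- square: engineer's square lying flat, about 0.44 kg: steel stock 24 (x) x 90 (y) x 22 mm (z), origin at the centre of its underside, z up; thin steel blade 24 mm wide, 3 mm thick, at mid height (9.5 to 12.5 mm up), leaving the stock's +y end towards -x as far as x = -118 mm. Grip it from above across the stock's upper 12 mm: the fingers then pass over the edge angle.
- heel (a point): outer corner of the square, at its underside (x +12, y +45 mm in square, same axes). The stock's outer face (x = +12) is to touch the edge angle, the blade's outer edge (y = +45, flush with the stock's end) the bar's -y side; the square's axes are then parallel to the panel's and the stock lies along the edge.
- mallet: small orange-headed mallet, 230 mm long, lying on the bench beyond the square; not needed. Origin: under the middle.
- die: chrome dimple die, 38 mm diameter foot, cone and thin pilot, 36 mm tall, standing near the nut; not needed. Origin: centre of its underside.
- dish: round steel dish, 104 mm across, 18 mm tall, with three blind rivets in it, beyond the panel; not needed. Origin: centre of its underside.
- case: closed grey metal rivet case, 154 x 214 x 70 mm with its handle, black latch on its -x side; fixed. Origin: centre of its underside.

How it is judged:
By the outcome, as a careful person would: the job done as asked, in the order asked, and still so for the second after the job is handed in, while the arm keeps its last pose, push and grip.
It also fails if it takes over 72 s, if anything falls off the work surface, if the arm or the gripper's body presses on something with over 40 N, if the wrist force passes 120 N, or if a joint passes its speed limit or range.

## Robot

A 7-joint arm with a two-finger parallel gripper is mounted at the origin on the work surface. World frame = base frame: x ahead of the robot, y to its left, z up, the work surface at z = 0. Lengths are in m, angles in rad, forces in N, time in s.
With the tool pointing down it reaches from about 0.35 to 0.775 m from the base axis. Payload 3.1 kg.
Tool frame: the origin (TCP) lies at the very end of the fingers, on their centre line; the grasp point (between the pads) lies 19 mm behind it; z points along the fingers, y is the line along which they close (so a half turn about z gives the same grasp; the last joint's range is limited). The gripper opens to 85 mm and grips with 20 to 120 N. Pads are 22 mm wide; open, the fingers measure 114 mm over their backs; the gripper's body (76 mm by 85 mm) begins 54 mm behind the grasp point. The pads swing forward as they close: fully open they stand 13 mm farther back than shut.
Start: joints at [-1.185, 0.311, 0.014, 1.512, -0.004, 1.319, -0.027], TCP at [0.228, 0.5, 0.231] pointing down, gripper open.
Joint ranges: [-2.7, 2.7], [-0.3, 1.91], [-1.27, 1.3], [0.12, 2.57], [-1.44, 4.58], [0.2, 2.03], [-3.05, 3.05]. Speed limits (rad/s): [2.79, 2.79, 3.14, 3.14, 3.14, 3.14, 3.14].

## Interface

Orientations are given as a unit quaternion [x, y, z, w].
In Python, from station import observe, read_camera, close_job gives the robot as it stands. The module is installed in compiled form; this text tells all that it offers.
- The arm moves only by the tool servo_tool, never from a script. Its argument "commands" is a list of rows, each an object of numbers: "dx", "dy", "dz": the shift along the tool's x, y, z in cm; "turn": the turn about the tool's z in degrees; "hand": the opening, from 0 (shut) to 1 (fully open). In form: [{"dx": .., "dy": .., "dz": .., "turn": .., "hand": ..}, ...]. A call has 1 to 8 rows; each row shifts and turns the commanded pose from where the row before left it, along the tool's axes as they then stand; what a row does not reach is not made up. A row lasts 1/12 s, in which the tool goes at most 41.7 mm and 7.16 degrees, less where a joint would pass 70% of its speed; a pose out of reach is approached as far as the arm can. A call with a gripper value outside its range is refused whole. The fingers move at their own pace and stop on an object; "squeeze" is the grip in N (left out, the last holds). Time passes only in rows, so rows that do not move let the fingers close. It gives the time, the measured TCP pose, the force, the opening and the grip force at its end, in the units of the state.
- observe(): the state, without advancing time (a new reading comes with each control period).
- read_camera(name): name is "scene" or "top"; returns a dict with "frame" (384x512x3 uint8, red, green, blue), "camera_matrix" (3x3 intrinsics, pixels), "origin" and "orientation" of the camera in the world. Camera axes: x right, y down, z forward; pixel columns grow to the right and rows downward; lengths in m; the calibration is good to about 2 mm. A picture is of the moment at which its call begins. There is no depth.
- close_job(): hands the job in; it is judged then, once.
The state is a dict: "clock": time; "joint_positions": joint angles; "dq": joint speeds; "joint_efforts": joint torques, N m; "tcp_pos": TCP position; "tool_rot": TCP orientation; "force": force on the tool from outside, world axes, zero at the start; "ft_torque": the same for the moment, N m; "grip_width": finger opening in m; "grasp_force": force on a finger pad.
Only numpy, scipy, OpenCV 4.12 (cv2) and the standard library are available. Lean on these libraries where they do the work, as an engineer would, in place of code of your own. Each camera call takes 0.05 s, during which the arm holds its last target. There are 200 camera calls.

## Working session

There is one attempt and no reset: what is moved stays moved. The work goes in short steps, Python scripts to look and compute and a tool call to move; the robot and the scene stay as the last step left them, time stands still between calls to the robot, and variables do not carry over. Pictures are saved under pics/ and viewed, at most 10 in all, crops included, and the job is handed in when it is done.

Besides the shell and the picture viewer there is one more tool, called after "Emit:" in YAML: its name, and indented under it one key for each argument. servo_tool: Moves the arm, as the interface text tells. Its arguments: {"type":"object","properties":{"commands":{"type":"array","items":{"type":"object","properties":{"dx":{"type":"number"},"dy":{"type":"number"},"dz":{"type":"number"},"turn":{"type":"number"},"hand":{"type":"number"}}}},"squeeze":{"type":"number"}},"required":["commands"]}

```bash
mkdir -p pics; cat > h.py <<'E'
import numpy as np, cv2
from scipy.spatial.transform import Rotation as R
from station import observe, read_camera, close_job
def shot(n,fn=None):
    c=read_camera(n)
    if fn: cv2.imwrite('pics/'+fn,cv2.cvtColor(c['frame'],cv2.COLOR_RGB2BGR))
    return c
def ray(c,px,z):
    px=np.atleast_2d(np.array(px,float)); K=np.array(c['camera_matrix'])
    d=np.c_[px,np.ones(len(px))]@np.linalg.inv(K).T
    d=d@R.from_quat(c['orientation']).as_matrix().T
    o=np.array(c['origin']); return o+d*((z-o[2])/d[:,2])[:,None]
def proj(c,P):
    P=np.atleast_2d(np.array(P,float))
    q=(P-np.array(c['origin']))@R.from_quat(c['orientation']).as_matrix()
    q=q@np.array(c['camera_matrix']).T; return q[:,:2]/q[:,2:]
E
python3 - <<'E'
from h import *
np.set_printoptions(precision=4,suppress=True)
for n in('top','scene'):
    c=shot(n,n+'0.png'); print(n,c['camera_matrix'],c['origin'],c['orientation'])
s=observe(); print(s)
E
```

```text
top [[407.5079   0.     253.856 ]
 [  0.     407.5079 191.787 ]
 [  0.       0.       1.    ]] [0.4054 0.0198 1.0251] [-0.6924  0.713  -0.0812  0.0753]
scene [[440.0549   0.     247.7421]
 [  0.     440.0549 193.7784]
 [  0.       0.       1.    ]] [ 1.3972 -0.4767  0.9944] [ 0.8109  0.4449 -0.1863 -0.3313]
{'clock': 0.1, 'joint_positions': array([-1.1847,  0.3117,  0.014 ,  1.5129, -0.0044,  1.3192, -0.0272]), 'dq': array([-0.0005, -0.0032,  0.0007, -0.0053,  0.0009, -0.0009,  0.0003]), 'joint_efforts': array([  0.0008, -38.0859,   0.1467, -23.1243,   0.0122,   0.0081,
        -0.    ]), 'tcp_pos': array([0.2279, 0.4999, 0.2303]), 'tool_rot': array([ 0.2122,  0.9772, -0.001 , -0.0002]), 'force': array([-0.2825,  0.2262,  0.274 ]), 'ft_torque': array([-0.0109,  0.0333, -0.0247]), 'grasp_force': 0.0, 'grip_width': 0.08555950801766697}
```

View pics/top0.png

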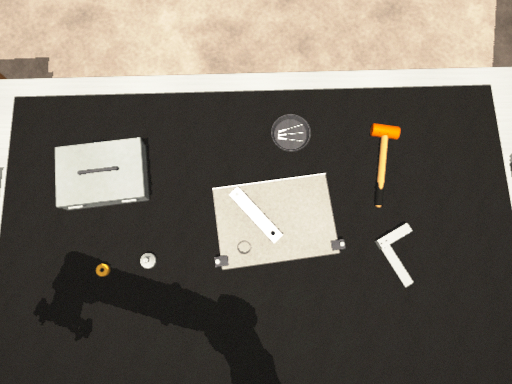

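View pics/scene0.png

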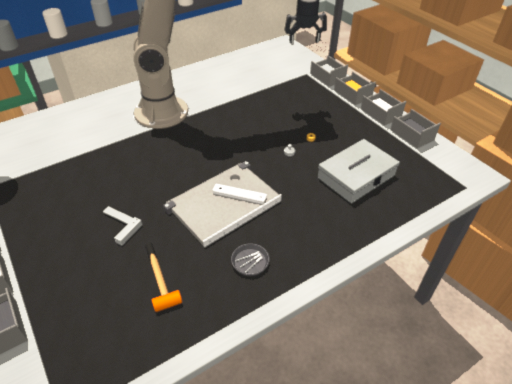

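Top view: nut (102,270), die (148,260), panel about (213-340, 175-268), bar pivot near (235,192) with its free end at (278,237), pocket (244,246), square with heel near (378,243), stock to (411,228), blade to (410,285), mallet at right and dish (291,132). Scene view shows the same objects.

```bash
python3 - <<'E'
from h import *
np.set_printoptions(precision=4,suppress=True)
c=shot('top'); f=c['frame']
k=cv2.cvtColor(f,cv2.COLOR_RGB2BGR)
a=cv2.resize(k[165:275,205:350],None,fx=5,fy=5,interpolation=cv2.INTER_CUBIC)
cv2.imwrite('pics/panel.png',a)
b1=cv2.resize(k[215:295,370:420],None,fx=6,fy=6,interpolation=cv2.INTER_CUBIC)
b2=cv2.resize(k[240:290,85:165],None,fx=5,fy=5,interpolation=cv2.INTER_CUBIC)
o=np.zeros((480,720,3),np.uint8);o[:480,:300]=b1;o[:250,310:710]=b2;cv2.imwrite('pics/det.png',o)
g=f.astype(int).max(2)
m=(g>60).astype(np.uint8)
n,l,st,ce=cv2.connectedComponentsWithStats(m)
for i in range(1,n):
    if 30<st[i,4]<20000:
        cn=cv2.findContours((l==i).astype(np.uint8),0,2)[0][0]
        r=cv2.minAreaRect(cn); print(st[i],ce[i],r[2],r[1],ray(c,cv2.boxPoints(r),0.0)[:,:2].round(3).tolist())
# nut: yellow
h=cv2.cvtColor(f,cv2.COLOR_RGB2HSV)
E
```

```text
[ 271  114   40   38 1220] [290.5041 132.3557] 90.0 (37.0, 39.0) [[0.85, -0.045], [0.847, -0.15], [0.743, -0.144], [0.745, -0.041]]
[370 123  31  67 849] [383.6325 146.5866] 90.0 (66.0, 30.0) [[0.817, -0.31], [0.815, -0.39], [0.633, -0.37], [0.635, -0.293]]
[  54  137   96   74 6028] [100.2895 173.7893] 83.2901611328125 (65.60636138916016, 96.16034698486328) [[0.774, 0.547], [0.798, 0.296], [0.621, 0.271], [0.598, 0.513]]
[ 212  172  134   99 9996] [274.6052 221.3621] 82.33319854736328 (83.8589859008789, 132.23036193847656) [[0.65, 0.136], [0.688, -0.206], [0.472, -0.218], [0.439, 0.109]]
[374 222  40  66 970] [395.7711 252.1423] 59.03623962402344 (56.766029357910156, 39.10167694091797) [[0.501, -0.29], [0.55, -0.38], [0.426, -0.439], [0.38, -0.35]]
[140 253  17  16 227] [147.793  260.5374] 90.0 (15.0, 16.0) [[0.488, 0.296], [0.487, 0.256], [0.45, 0.255], [0.452, 0.295]]
[ 95 263  16  14 159] [102.3774 269.6038] 45.0 (13.435027122497559, 14.142135620117188) [[0.451, 0.412], [0.475, 0.388], [0.451, 0.364], [0.428, 0.387]]
```

View pics/panel.png

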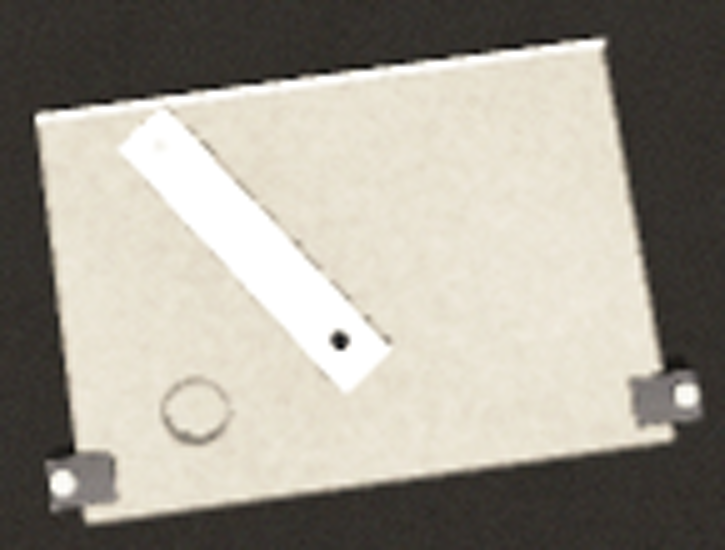

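View pics/det.png

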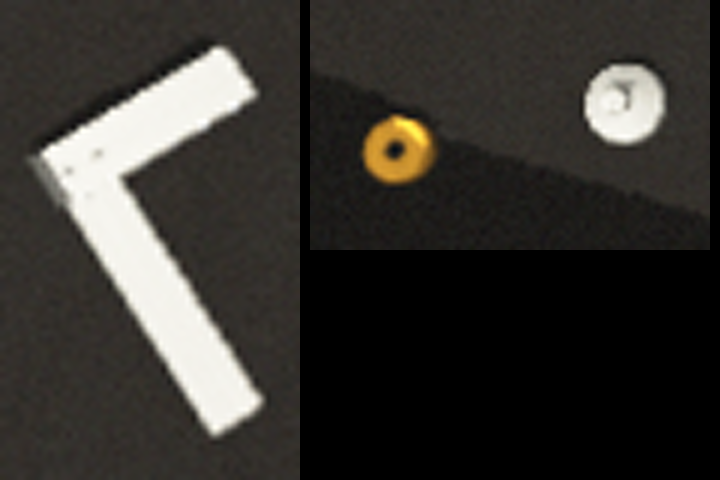

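Crops: panel edge strip from (35,117) to (605,40), pocket (196,410), rivet (157,146), screw hole (340,340); square heel (40,152), stock end (222,45)/(258,95), blade tip (213,437)/(263,402); nut hole (395,150).

```bash
cat >> h.py <<'E'
def fit(A,B):  # planar rigid: B = Rot A + t
    a=A-A.mean(0);b=B-B.mean(0)
    th=np.arctan2((a[:,0]*b[:,1]-a[:,1]*b[:,0]).sum(),(a*b).sum())
    M=np.array([[np.cos(th),-np.sin(th)],[np.sin(th),np.cos(th)]])
    t=B.mean(0)-M@A.mean(0); return th,t,B-(A@M.T+t)
E
python3 - <<'E'
from h import *
np.set_printoptions(precision=4,suppress=True)
c=shot('top')
def pts(L,s,off): 
    out=[]
    for u,v,x,y,z in L:
        p=(np.array([u,v])+.5)/s-.5+off; out.append(ray(c,p,z)[0,:2])
    return np.array(out), np.array([[x,y] for _,_,x,y,_ in L])/1000
P,A=pts([(35,115,103,145,.027),(605,39,103,-145,.027),(196,410,-54,85,.02),(157,146,76,85,.036),(672,430,-100,-145,.02),(86,515,-100,145,.02)],5,np.array([205,165]))
th,t,r=fit(A,P); print('panel',np.degrees(th),t);print(r*1e3)
H,_=pts([(340,340,0,0,.036)],5,np.array([205,165]))
M=R.from_euler('z',th).as_matrix()[:2,:2]
print('pocket',P[2],'pivot',P[3],'hole',H, 'dist',np.linalg.norm(H-P[3]))
d=M.T@(H[0]-P[3]); print('bar',np.arctan2(-d[1],-d[0])*1,d)
Q,B=pts([(40,152,12,45,.022),(222,45,12,-45,.022),(258,95,-12,-45,.022),(213,437,-118,45,.0125),(263,402,-118,21,.0125)],6,np.array([370,215]))
ts,tt,r=fit(B,Q); print('square',np.degrees(ts),tt);print(r*1e3)
N=ray(c,[102.0,270.0],.016); print('nut',N)
print(proj(c,[[.228,.5,.23],[.228,.5,.3]]))
c2=shot('scene'); f=c2['frame']; h=cv2.cvtColor(f,cv2.COLOR_RGB2HSV)
for cc in (c,c2):
    h=cv2.cvtColor(cc['frame'],cv2.COLOR_RGB2HSV)
    m=cv2.inRange(h,(12,120,60),(35,255,255)); n,l,st,ce=cv2.connectedComponentsWithStats(m)
    u=proj(cc,N)[0]; i=1+np.argmin(np.linalg.norm(ce[1:]-u,axis=1)); print('nut',u,ce[i],st[i],ray(cc,ce[i],.008))
s=observe(); print(R.from_quat(s['tool_rot']).as_matrix())
E
```

```text
panel 6.399635850247125 [ 0.559  -0.0415]
[[-1.0313 -0.0576]
 [-1.952  -1.4751]
 [-1.0626 -0.1677]
 [-0.6073  1.2637]
 [ 2.4158  0.5336]
 [ 2.2374 -0.0968]]
pocket [0.4948 0.0368] pivot [0.6245 0.0527] hole [[ 0.5253 -0.0343]] dist 0.13201920950604004
bar 0.6085205504930442 [-0.1083 -0.0755]
square 28.16928959899068 [ 0.5118 -0.3355]
[[ 0.3314  0.7333]
 [-0.1952  0.3228]
 [-0.2084 -0.884 ]
 [-0.8803  0.2495]
 [ 0.9526 -0.4216]]
nut [[0.4488 0.3825 0.016 ]]
[[-12.9432 393.24  ]
 [-40.2153 404.5224]]
nut [102. 270.] [102.4125 269.625 ] [ 95 263  16  14 160] [[0.45   0.3844 0.008 ]]
nut [310.6355 135.3784] [310.55 136.9 ] [306 132  10  10  80] [[0.4479 0.3837 0.008 ]]
[[-0.9099  0.4148 -0.0004]
 [ 0.4148  0.9099 -0.001 ]
 [-0.0001 -0.0011 -1.    ]]
```

Emit:
servo_tool:
  commands:
    - {"dx":-3.1,"dy":-0.2,"dz":1.2,"hand":1}
    - {"dx":-3.1,"dy":-0.2,"dz":1.2}
    - {"dx":-3.1,"dy":-0.2,"dz":1.2}
    - {"dx":-3.1,"dy":-0.2,"dz":1.2}
    - {"dx":-3.1,"dy":-0.2,"dz":1.2}
    - {"dx":-3.1,"dy":-0.2,"dz":1.2}
    - {"dx":-3.1,"dy":-0.2,"dz":1.2}
    - {"dx":-3.1,"dy":-0.2,"dz":1.2}
  squeeze: 40

```text
validation failed for argument at $.co...
```

Emit:
servo_tool:
  commands:
    - {}
    - {}
    - {}

```text
validation failed for argument at $.co...
```

Emit:
servo_tool:
  commands:
    - {"dx":-3.1,"dy":-0.2,"dz":1.2,"turn":0,"hand":1}
    - {"dx":-3.1,"dy":-0.2,"dz":1.2,"turn":0,"hand":1}
    - {"dx":-3.1,"dy":-0.2,"dz":1.2,"turn":0,"hand":1}
    - {"dx":-3.1,"dy":-0.2,"dz":1.2,"turn":0,"hand":1}
    - {"dx":-3.1,"dy":-0.2,"dz":1.2,"turn":0,"hand":1}
    - {"dx":-3.1,"dy":-0.2,"dz":1.2,"turn":0,"hand":1}
    - {"dx":-3.1,"dy":-0.2,"dz":1.2,"turn":0,"hand":1}
    - {"dx":-3.1,"dy":-0.2,"dz":1.2,"turn":0,"hand":1}
  squeeze: 40

```text
clock: 0.92
tcp_pos: [0.4483, 0.3821, 0.1346]
tool_rot: [0.212, 0.977, -0.0, -0.0]
force: [0.3, 1.1, 0.6]
grip_width: 0.0856
grasp_force: 0.0
```

Emit:
servo_tool:
  commands:
    - {"dx":0,"dy":0,"dz":0,"turn":0,"hand":1}
    - {"dx":0,"dy":0,"dz":0,"turn":0,"hand":1}

```text
clock: 1.08
tcp_pos: [0.4491, 0.38, 0.134]
tool_rot: [0.215, 0.977, -0.002, -0.0]
force: [0.1, 0.8, -0.4]
grip_width: 0.0853
grasp_force: 0.0
```

Emit:
servo_tool:
  commands:
    - {"dx":0.1,"dy":0.2,"dz":2.5,"turn":0,"hand":1}
    - {"dx":0,"dy":0,"dz":2.5,"turn":0,"hand":1}
    - {"dx":0,"dy":0,"dz":2.5,"turn":0,"hand":1}
    - {"dx":0,"dy":0,"dz":2.5,"turn":0,"hand":1}
    - {"dx":0,"dy":0,"dz":1.5,"turn":0,"hand":1}
    - {"dx":0,"dy":0,"dz":1.3,"turn":0,"hand":1}
    - {"dx":0,"dy":0,"dz":0,"turn":0,"hand":1}
    - {"dx":0,"dy":0,"dz":0,"turn":0,"hand":0.1}

```text
clock: 1.75
tcp_pos: [0.4456, 0.3862, 0.0071]
tool_rot: [0.211, 0.977, -0.0, -0.001]
force: [-0.1, -0.1, 0.6]
grip_width: 0.0752
grasp_force: 0.0
```

Emit:
servo_tool:
  commands:
    - {"dx":0,"dy":0,"dz":0,"turn":0,"hand":0}
    - {"dx":0,"dy":0,"dz":0,"turn":0,"hand":0}
    - {"dx":0,"dy":0,"dz":0,"turn":0,"hand":0}
    - {"dx":0,"dy":0,"dz":0,"turn":0,"hand":0}
    - {"dx":0,"dy":0,"dz":0,"turn":0,"hand":0}
    - {"dx":0,"dy":0,"dz":0,"turn":0,"hand":0}

```text
clock: 2.25
tcp_pos: [0.4477, 0.386, 0.0088]
tool_rot: [0.212, 0.977, 0.001, 0.001]
force: [-1.5, -0.7, 6.2]
grip_width: 0.0276
grasp_force: 39.2
```

```bash
python3 - <<'E'
from h import *
np.set_printoptions(precision=4,suppress=True)
s=observe();print(s['tcp_pos'],s['force'],s['grip_width'],s['grasp_force'])
k=[cv2.resize(cv2.cvtColor(shot(n)['frame'],cv2.COLOR_RGB2BGR)[v:v+100,u:u+100],None,fx=4,fy=4) for n,u,v in(('top',55,220),('scene',260,70))]
cv2.imwrite('pics/grasp.png',np.hstack(k))
E
```

```text
[0.4477 0.386  0.0088] [-1.5082 -0.679   6.242 ] 0.02760007065112255 39.163225293159485
```

View pics/grasp.png

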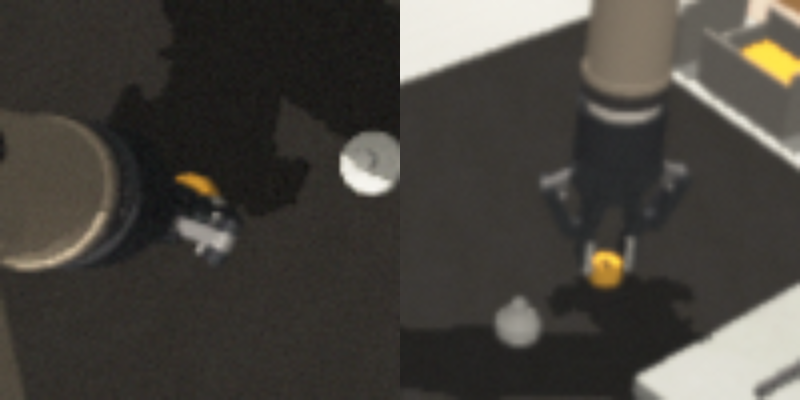

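Both views show the nut between the fingers (top crop (195,185), scene crop (605,268)), die untouched. Lift and check.

Emit:
servo_tool:
  commands:
    - {"dx":0,"dy":0,"dz":-1,"turn":0,"hand":0}
    - {"dx":0,"dy":0,"dz":-2,"turn":0,"hand":0}
    - {"dx":0,"dy":0,"dz":-2.5,"turn":0,"hand":0}
    - {"dx":0,"dy":0,"dz":-2.5,"turn":0,"hand":0}
    - {"dx":0,"dy":0,"dz":-2,"turn":0,"hand":0}
    - {"dx":0,"dy":0,"dz":0,"turn":0,"hand":0}
    - {"dx":0,"dy":0,"dz":0,"turn":0,"hand":0}
    - {"dx":0,"dy":0,"dz":0,"turn":0,"hand":0}

```text
clock: 3.02
tcp_pos: [0.4464, 0.3846, 0.1064]
tool_rot: [0.212, 0.977, -0.001, -0.001]
force: [0.6, 0.3, -1.5]
grip_width: 0.0273
grasp_force: 39.6
```

Emit:
servo_tool:
  commands:
    - {"dx":-2.3,"dy":-3.3,"dz":0,"turn":0,"hand":0}
    - {"dx":-2.3,"dy":-3.3,"dz":0,"turn":0,"hand":0}
    - {"dx":-2.3,"dy":-3.3,"dz":0,"turn":0,"hand":0}
    - {"dx":-2.3,"dy":-3.3,"dz":0,"turn":0,"hand":0}
    - {"dx":-2.3,"dy":-3.3,"dz":0,"turn":0,"hand":0}
    - {"dx":-2.3,"dy":-3.3,"dz":0,"turn":0,"hand":0}
    - {"dx":-2.3,"dy":-3.3,"dz":0,"turn":0,"hand":0}
    - {"dx":-2.3,"dy":-3.3,"dz":0,"turn":0,"hand":0}

```text
clock: 3.68
tcp_pos: [0.5034, 0.0666, 0.1056]
tool_rot: [0.212, 0.977, -0.001, -0.002]
force: [0.7, -0.4, -1.5]
grip_width: 0.0274
grasp_force: 39.7
```

Emit:
servo_tool:
  commands:
    - {"dx":-0.2,"dy":-3.1,"dz":1,"turn":0,"hand":0}
    - {"dx":0,"dy":0,"dz":1,"turn":0,"hand":0}
    - {"dx":0,"dy":0,"dz":1,"turn":0,"hand":0}
    - {"dx":0,"dy":0,"dz":1,"turn":0,"hand":0}
    - {"dx":0,"dy":0,"dz":0,"turn":0,"hand":0}
    - {"dx":0,"dy":0,"dz":0,"turn":0,"hand":0}
    - {"dx":0,"dy":0,"dz":0,"turn":0,"hand":0}

```text
clock: 4.27
tcp_pos: [0.4941, 0.0412, 0.0672]
tool_rot: [0.211, 0.978, 0.0, -0.0]
force: [-0.0, 0.1, -0.7]
grip_width: 0.0278
grasp_force: 39.7
```

```bash
python3 - <<'E'
from h import *
np.set_printoptions(precision=4,suppress=True)
for i in range(3):
    s=observe();print(s['tcp_pos'],s['tool_rot'],s['force'],s['grip_width'],s['grasp_force'])
    C=[shot(n) for n in('top','scene')]
k=[]
for c in C:
    u=proj(c,[[.4948,.0368,.05]])[0].astype(int)-50; print(u)
    k.append(cv2.resize(cv2.cvtColor(c['frame'],cv2.COLOR_RGB2BGR)[u[1]:u[1]+100,u[0]:u[0]+100],None,fx=4,fy=4))
    h=cv2.cvtColor(c['frame'],cv2.COLOR_RGB2HSV)
    m=cv2.inRange(h,(12,140,60),(35,255,255)); n,l,st,ce=cv2.connectedComponentsWithStats(m)
    for i in range(1,n):
        if st[i,4]>15: print(st[i],ce[i],ray(c,ce[i],s['tcp_pos'][2]))
cv2.imwrite('pics/over.png',np.hstack(k))
E
```

```text
[0.4941 0.0412 0.0672] [ 0.2109  0.9775  0.0001 -0.0001] [-0.0487  0.1035 -0.6994] 0.027818557635096556 39.70057636499405
[0.4946 0.0407 0.0677] [0.2113 0.9774 0.0003 0.0005] [ 0.1596 -0.0666 -1.2754] 0.027729625360388064 39.70069080591202
[0.4945 0.0402 0.0678] [0.2118 0.9773 0.0003 0.0006] [-0.4103 -0.5768 -0.8705] 0.02793385514920056 39.70062643289566
[193 195]
[ 0 74  5  5 16] [ 1.4375 76.5625] [[0.9424 0.6464 0.0678]]
[371 123  29  61 431] [384.2274 135.6543] [[ 0.7551 -0.3201  0.0678]]
[184 120]
[  345     0   167   180 14861] [439.7365  63.7962] [[0.409  1.085  0.0678]]
[  0  68  19  32 424] [ 6.934 84.217] [[-0.4113 -0.468   0.0678]]
[346  80  15  10  84] [353.1429  84.3214] [[0.3334 0.6767 0.0678]]
[375  86   8   6  21] [377.7619  88.7143] [[0.4089 0.7348 0.0678]]
[  0 108  22  13 109] [ 10.1835 113.7523] [[-0.1933 -0.5001  0.0678]]
[439 125  18  16 142] [447.3451 132.7535] [[0.7404 0.7372 0.0678]]
[231 162   9  10  70] [235.1857 166.    ] [[0.4937 0.0401 0.0678]]
[ 447  183   65  137 5088] [488.2848 253.9477] [[1.1427 0.4152 0.0678]]
[423 226  24  35 304] [433.3092 243.4309] [[1.0423 0.3226 0.0678]]
[152 290  30  22 416] [166.3365 300.375 ] [[ 0.8171 -0.3481  0.0678]]
```

View pics/over.png

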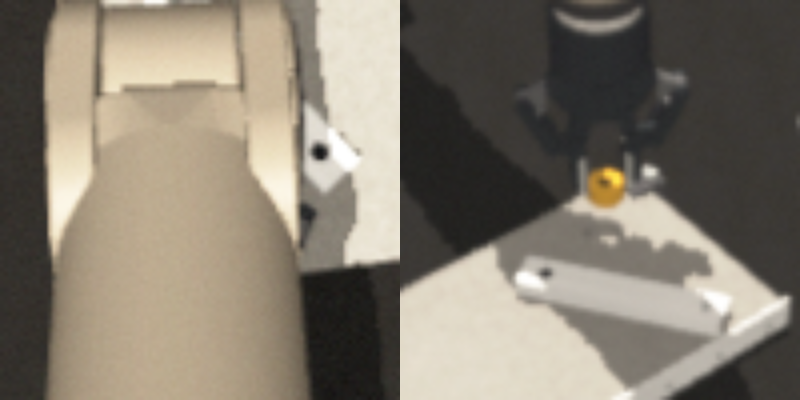

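```bash
python3 - <<'E'
from h import *
k=cv2.imread('pics/scene0.png')[155:247,160:290]
cv2.imwrite('pics/sp.png',cv2.resize(k,None,fx=6,fy=6,interpolation=cv2.INTER_CUBIC))
E
```

```text
(no output)
```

View pics/sp.png

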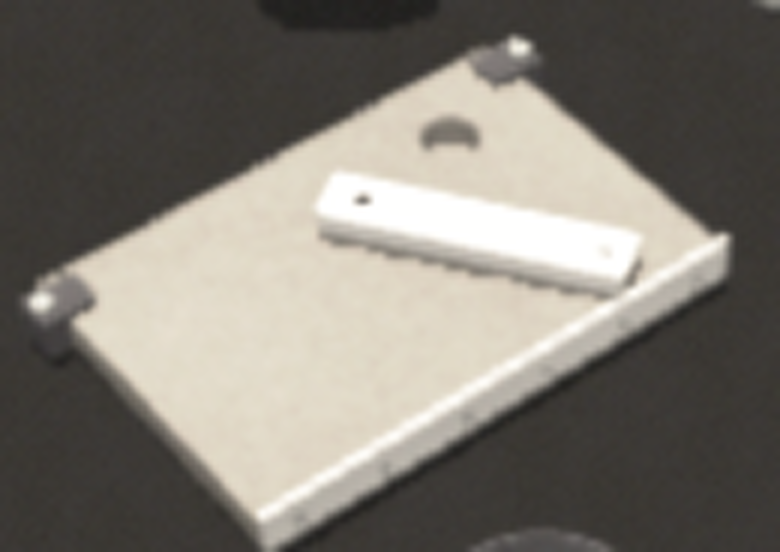

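Scene crop: pocket mouth centre (450,137), rivet (605,252), screw hole (362,200), edge top corners (728,236) and (260,520).

```bash
python3 - <<'E'
from h import *
np.set_printoptions(precision=4,suppress=True)
c=shot('scene')
L=[(728,236,103,145,.027),(262,522,103,-145,.027),(450,137,-54,85,.02),(605,252,76,85,.036)]
P=np.array([ray(c,(np.array(l[:2])+.5)/6-.5+[160,155],l[4])[0,:2] for l in L]);A=np.array([l[2:4] for l in L])/1e3
th,t,r=fit(A,P);print(P,np.degrees(th),t,r*1e3)
h=ray(c,(np.array([362,200])+.5)/6-.5+[160,155],.036)[0,:2];print(h,np.linalg.norm(h-P[3]))
s=observe();
k=cv2.inRange(cv2.cvtColor(c['frame'],cv2.COLOR_RGB2HSV),(12,140,60),(35,255,255))[150:185,215:255]
e=cv2.findContours(k,0,2)[0];e=max(e,key=len);print(cv2.boundingRect(e))
cv2.imwrite('pics/nutscene.png',cv2.resize(cv2.cvtColor(c['frame'],cv2.COLOR_RGB2BGR)[145:190,205:265],None,fx=12,fy=12,interpolation=cv2.INTER_CUBIC))
E
```

```text
[[ 0.641   0.1147]
 [ 0.6766 -0.1762]
 [ 0.4934  0.0365]
 [ 0.6237  0.0502]] 6.685158027297336 [ 0.557  -0.0426] [[-1.3835  1.2505]
 [ 0.4248 -1.6171]
 [-0.1237  0.9197]
 [ 1.0824 -0.5531]]
[ 0.5243 -0.0349] 0.13078374332678322
(16, 12, 9, 10)
```

View pics/nutscene.png

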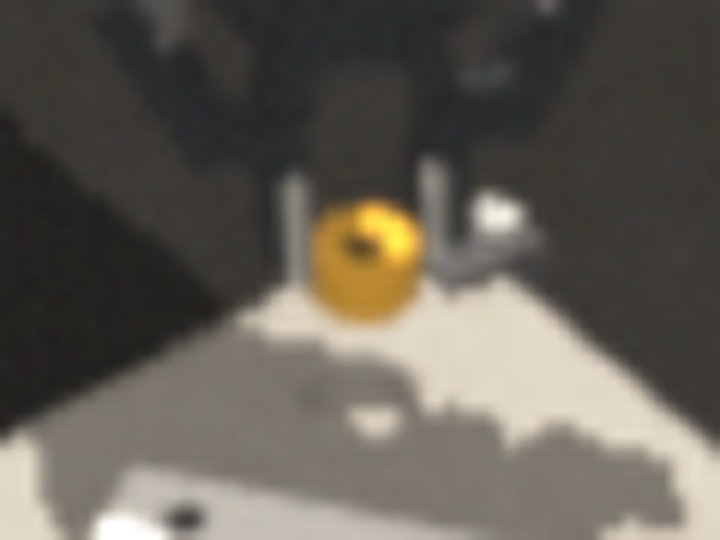

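Scene crop: nut level between the pads, hole at (362,243), bottom at (365,322). Shift a few mm and descend to just above the panel.

Emit:
servo_tool:
  commands:
    - {"dx":-0.1,"dy":-0.35,"dz":1,"turn":0,"hand":0}
    - {"dx":0,"dy":0,"dz":1,"turn":0,"hand":0}
    - {"dx":0,"dy":0,"dz":1,"turn":0,"hand":0}
    - {"dx":0,"dy":0,"dz":0.6,"turn":0,"hand":0}
    - {"dx":0,"dy":0,"dz":0,"turn":0,"hand":0}
    - {"dx":0,"dy":0,"dz":0,"turn":0,"hand":0}

```text
clock: 5.12
tcp_pos: [0.4928, 0.036, 0.0304]
tool_rot: [0.212, 0.977, -0.0, -0.001]
force: [0.4, 0.5, -0.0]
grip_width: 0.0274
grasp_force: 39.7
```

Emit:
servo_tool:
  commands:
    - {"dx":0,"dy":0,"dz":0.2,"turn":0,"hand":0}
    - {"dx":0,"dy":0,"dz":0.2,"turn":0,"hand":0}
    - {"dx":0,"dy":0,"dz":0.2,"turn":0,"hand":0}
    - {"dx":0,"dy":0,"dz":0,"turn":0,"hand":0}
    - {"dx":0,"dy":0,"dz":0,"turn":0,"hand":0}

```text
clock: 5.53
tcp_pos: [0.4935, 0.0368, 0.0269]
tool_rot: [0.212, 0.977, 0.001, -0.0]
force: [-4.6, 0.7, 10.4]
grip_width: 0.0274
grasp_force: 41.5
```

```bash
python3 - <<'E'
from h import *
np.set_printoptions(precision=4,suppress=True)
for i in range(4):
    s=observe();print(s['tcp_pos'],s['force'],s['ft_torque'],s['grip_width']); c=shot('scene')
h=cv2.inRange(cv2.cvtColor(c['frame'],cv2.COLOR_RGB2HSV),(12,140,60),(35,255,255))[160:195,215:255]
m=cv2.moments(h,True);print(m['m00'],m['m10']/m['m00']+215,m['m01']/m['m00']+160)
for z in(.02,.028):print(proj(c,[[.4934,.0365,z]]))
cv2.imwrite('pics/n2.png',cv2.resize(cv2.cvtColor(c['frame'],cv2.COLOR_RGB2BGR)[150:195,205:265],None,fx=12,fy=12,interpolation=cv2.INTER_CUBIC))
E
```

```text
[0.4935 0.0368 0.0269] [-4.5793  0.7387 10.4222] [ 0.0748  0.8544 -0.0023] 0.027366159821488687
[0.4935 0.0368 0.0269] [-3.8319  1.1607  8.8425] [ 0.0817  0.8148 -0.0262] 0.027014402524973204
[0.4934 0.0368 0.0269] [-3.905   1.128   9.2447] [ 0.0395  0.7634 -0.0795] 0.027732736545987326
[0.4935 0.0368 0.0269] [-3.9507  0.9798 10.457 ] [ 0.1242  0.8222 -0.0239] 0.027154418569215348
59.0 234.54237288135593 176.45762711864407
[[234.5917 177.4241]]
[[234.5208 175.6121]]
```

Emit:
servo_tool:
  commands:
    - {"dx":0.1,"dy":-0.05,"dz":0,"turn":0,"hand":0}
    - {"dx":0,"dy":0,"dz":0,"turn":0,"hand":0}
    - {"dx":0,"dy":0,"dz":0,"turn":0,"hand":0}

```text
clock: 5.98
tcp_pos: [0.4934, 0.0368, 0.027]
tool_rot: [0.212, 0.977, 0.001, 0.001]
force: [-2.2, 0.9, 7.9]
grip_width: 0.0276
grasp_force: 41.3
```

Emit:
servo_tool:
  commands:
    - {"dx":0.05,"dy":0,"dz":0.1,"turn":0,"hand":0}
    - {"dx":0,"dy":0,"dz":0,"turn":0,"hand":0}
    - {"dx":0,"dy":0,"dz":0,"turn":0,"hand":0}

```text
clock: 6.23
tcp_pos: [0.4932, 0.0369, 0.0266]
tool_rot: [0.212, 0.977, 0.001, 0.001]
force: [-3.1, 0.3, 12.0]
grip_width: 0.0277
grasp_force: 41.7
```

Emit:
servo_tool:
  commands:
    - {"dx":0.1,"dy":-0.05,"dz":0,"turn":0,"hand":0}
    - {"dx":0,"dy":0,"dz":0,"turn":0,"hand":0}
    - {"dx":0.1,"dy":-0.05,"dz":0,"turn":0,"hand":0}
    - {"dx":0,"dy":0,"dz":0,"turn":0,"hand":0}
    - {"dx":0,"dy":0,"dz":0,"turn":0,"hand":0}

```text
clock: 6.65
tcp_pos: [0.4931, 0.0369, 0.0267]
tool_rot: [0.212, 0.977, 0.001, 0.003]
force: [0.2, 1.2, 7.7]
grip_width: 0.0272
grasp_force: 41.2
```

```bash
python3 - <<'E'
from h import *
np.set_printoptions(precision=4,suppress=True)
s=observe();print(s['tcp_pos'],s['force'],s['ft_torque'],s['grip_width']); c=shot('scene')
cv2.imwrite('pics/n3.png',cv2.resize(cv2.cvtColor(c['frame'],cv2.COLOR_RGB2BGR)[150:195,205:265],None,fx=12,fy=12,interpolation=cv2.INTER_CUBIC))
E
```

```text
[0.4931 0.0369 0.0267] [0.1945 1.1741 7.7397] [ 0.0769 -0.1462 -0.0207] 0.027185836242130126
```

View pics/n3.png

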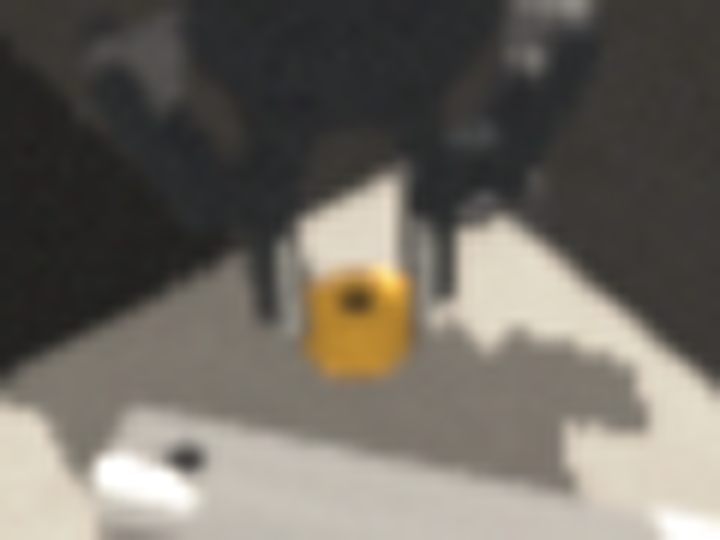

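Scene crop: nut upright over the pocket, hole (358,298), bottom (358,378); still standing on the mouth, lateral forces now near zero. Push down.

Emit:
servo_tool:
  commands:
    - {"dx":0,"dy":0,"dz":0.2,"turn":0,"hand":0}
    - {"dx":0,"dy":0,"dz":0.2,"turn":0,"hand":0}
    - {"dx":0,"dy":0,"dz":0,"turn":0,"hand":0}
    - {"dx":0,"dy":0,"dz":0,"turn":0,"hand":0}

```text
clock: 7.03
tcp_pos: [0.4905, 0.0381, 0.0212]
tool_rot: [0.212, 0.977, 0.001, 0.001]
force: [-0.3, 3.0, 0.7]
grip_width: 0.0273
grasp_force: 43.2
```

```bash
python3 - <<'E'
from h import *
np.set_printoptions(precision=4,suppress=True)
s=observe();print(s['tcp_pos'],s['force'],s['ft_torque'],s['grip_width'])
E
```

```text
[0.4905 0.0381 0.0212] [-0.3446  2.9824  0.6995] [ 0.776  -0.0111 -0.0292] 0.02730734462640246
```

Emit:
servo_tool:
  commands:
    - {"dx":0.05,"dy":0.15,"dz":0.1,"turn":0,"hand":0}
    - {"dx":0,"dy":0,"dz":0.1,"turn":0,"hand":0}
    - {"dx":0,"dy":0,"dz":0,"turn":0,"hand":0}
    - {"dx":0,"dy":0,"dz":0,"turn":0,"hand":0}

```text
clock: 7.37
tcp_pos: [0.4904, 0.0383, 0.0199]
tool_rot: [0.212, 0.977, 0.001, 0.0]
force: [-3.1, 2.3, 12.8]
grip_width: 0.0275
grasp_force: 50.5
```

Emit:
servo_tool:
  commands:
    - {"dx":0,"dy":0,"dz":0.1,"turn":0,"hand":0}
    - {"dx":0,"dy":0,"dz":0.1,"turn":0,"hand":0}
    - {"dx":0,"dy":0,"dz":0,"turn":0,"hand":0}
    - {"dx":0,"dy":0,"dz":0,"turn":0,"hand":0}

```text
clock: 7.7
tcp_pos: [0.4904, 0.0383, 0.0198]
tool_rot: [0.212, 0.977, 0.001, 0.0]
force: [-8.0, 1.6, 27.2]
grip_width: 0.0273
grasp_force: 58.1
```

Emit:
servo_tool:
  commands:
    - {"dx":0,"dy":0,"dz":-0.3,"turn":0,"hand":0}
    - {"dx":0,"dy":0,"dz":0,"turn":0,"hand":0.6}
    - {"dx":0,"dy":0,"dz":0,"turn":0,"hand":0.6}
    - {"dx":0,"dy":0,"dz":0,"turn":0,"hand":0.6}
    - {"dx":0,"dy":0,"dz":-1.5,"turn":0,"hand":0.6}
    - {"dx":0,"dy":0,"dz":-1.5,"turn":0,"hand":0.3}
    - {"dx":0,"dy":0,"dz":0,"turn":0,"hand":0}
    - {"dx":0,"dy":0,"dz":0,"turn":0,"hand":0}

```text
clock: 8.37
tcp_pos: [0.4903, 0.0374, 0.0493]
tool_rot: [0.212, 0.977, -0.0, 0.001]
force: [-1.2, -1.5, -0.9]
grip_width: 0.0159
grasp_force: 0.0
```

Emit:
servo_tool:
  commands:
    - {"dx":0,"dy":0,"dz":0,"turn":0,"hand":0}
    - {"dx":0,"dy":0,"dz":0,"turn":0,"hand":0}
    - {"dx":0,"dy":0,"dz":0,"turn":0,"hand":0}
    - {"dx":0,"dy":0,"dz":0,"turn":0,"hand":0}
    - {"dx":0,"dy":0,"dz":0,"turn":0,"hand":0}

```text
clock: 8.78
tcp_pos: [0.4895, 0.0377, 0.0489]
tool_rot: [0.212, 0.977, -0.0, -0.0]
force: [0.3, -0.3, 0.8]
grip_width: 0.0003
grasp_force: 0.0
```

```bash
python3 - <<'E'
from h import *
np.set_printoptions(precision=4,suppress=True)
for i in range(3):
    s=observe();print(s['tcp_pos'],s['force'],s['grip_width']);c=shot('scene')
f=c['frame'];h=cv2.inRange(cv2.cvtColor(f,cv2.COLOR_RGB2HSV),(12,140,60),(35,255,255))[150:200,205:265]
print(cv2.boundingRect(h),cv2.countNonZero(h))
m=cv2.moments(h,True);p=[m['m10']/m['m00']+205,m['m01']/m['m00']+150];print(p,ray(c,p,.026))
E
```

```text
[0.4895 0.0377 0.0489] [ 0.3253 -0.3375  0.78  ] 0.0002873962755884176
[0.4896 0.0377 0.049 ] [ 0.315  -0.1169 -0.2912] -1.6401278629090264e-05
[0.4896 0.0378 0.0491] [-0.2275 -0.5023  0.0204] -6.483738403140576e-05
(25, 25, 9, 6) 42
[234.42857142857142, 177.6904761904762] [[0.4998 0.0323 0.026 ]]
```

Emit:
servo_tool:
  commands:
    - {"dx":-0.4,"dy":0.1,"dz":0.9,"turn":0,"hand":0}
    - {"dx":0,"dy":0,"dz":0.8,"turn":0,"hand":0}
    - {"dx":0,"dy":0,"dz":0.3,"turn":0,"hand":0}
    - {"dx":0,"dy":0,"dz":0.3,"turn":0,"hand":0}
    - {"dx":0,"dy":0,"dz":0.3,"turn":0,"hand":0}
    - {"dx":0,"dy":0,"dz":0.3,"turn":0,"hand":0}
    - {"dx":0,"dy":0,"dz":0,"turn":0,"hand":0}

```text
clock: 9.52
tcp_pos: [0.4939, 0.037, 0.0203]
tool_rot: [0.212, 0.977, 0.0, -0.0]
force: [0.7, -1.1, -0.2]
grip_width: -0.0002
grasp_force: 0.0
```

Emit:
servo_tool:
  commands:
    - {"dx":0,"dy":0,"dz":0.2,"turn":0,"hand":0}
    - {"dx":0,"dy":0,"dz":0,"turn":0,"hand":0}
    - {"dx":0,"dy":0,"dz":0,"turn":0,"hand":0}

```text
clock: 9.77
tcp_pos: [0.4942, 0.037, 0.0201]
tool_rot: [0.212, 0.977, 0.0, 0.0]
force: [-4.4, -0.5, 12.7]
grip_width: -0.0
grasp_force: 6.6
```

Emit:
servo_tool:
  commands:
    - {"dx":0,"dy":0,"dz":0.15,"turn":0,"hand":0}
    - {"dx":0,"dy":0,"dz":0,"turn":0,"hand":0}
    - {"dx":0,"dy":0,"dz":0,"turn":0,"hand":0}

```text
clock: 10.02
tcp_pos: [0.4942, 0.037, 0.02]
tool_rot: [0.212, 0.977, 0.001, 0.0]
force: [-7.3, -1.2, 24.2]
grip_width: 0.0001
grasp_force: 11.8
```

Emit:
servo_tool:
  commands:
    - {"dx":0,"dy":0,"dz":-2,"turn":0,"hand":0}
    - {"dx":0,"dy":-2,"dz":-3,"turn":3.7,"hand":0}
    - {"dx":0,"dy":-4,"dz":-2,"turn":3.7,"hand":0.5}
    - {"dx":0,"dy":-4,"dz":-1,"turn":3.7,"hand":0.8}
    - {"dx":0,"dy":-4,"dz":0,"turn":3.7,"hand":0.8}
    - {"dx":0,"dy":-4,"dz":0,"turn":3.7,"hand":0.8}
    - {"dx":0,"dy":-4,"dz":0,"turn":3.7,"hand":0.8}
    - {"dx":0,"dy":0,"dz":0,"turn":3.7,"hand":0.8}

```text
clock: 10.68
tcp_pos: [0.3647, -0.1467, 0.0952]
tool_rot: [0.433, 0.902, -0.001, -0.001]
force: [-0.5, -0.1, 0.4]
grip_width: 0.0679
grasp_force: 0.0
```

```bash
python3 - <<'E'
from h import *
np.set_printoptions(precision=4,suppress=True)
for i in range(3):
    s=observe();print(s['tcp_pos'],s['force'],s['grip_width']);c=shot('scene')
m=R.from_quat(s['tool_rot']).as_matrix();print('tool y yaw',np.degrees(np.arctan2(m[1,1],m[0,1])),m)
print(m.T@(np.array([.5118,-.3355,.1])-s['tcp_pos']))
for c in(c,shot('top')):
    f=c['frame'];h=cv2.inRange(cv2.cvtColor(f,cv2.COLOR_RGB2HSV),(10,100,50),(35,255,255))
    u=proj(c,[[.494,.0367,.02]])[0].astype(int);h=h[u[1]-12:u[1]+12,u[0]-12:u[0]+12]
    print(cv2.boundingRect(h),cv2.countNonZero(h))
    m=cv2.moments(h,True);
    if m['m00']:p=[m['m10']/m['m00']+u[0]-12,m['m01']/m['m00']+u[1]-12];print(p,ray(c,p,.02))
E
```

```text
[ 0.3647 -0.1467  0.0952] [-0.5306 -0.0925  0.4082] 0.06792313597963429
[ 0.3678 -0.1439  0.0954] [ 0.1705 -0.2865  0.218 ] 0.06825390001817197
[ 0.3699 -0.142   0.0956] [0.3935 0.1979 0.1751] 0.06822232755625642
tool y yaw 39.332274539355254 [[-0.6338  0.7735  0.0009]
 [ 0.7735  0.6338  0.0004]
 [-0.0003  0.0009 -1.    ]]
[-0.2396 -0.0128 -0.0044]
(8, 10, 10, 7) 51
[np.float64(234.33333333333334), np.float64(177.64705882352942)] [[0.4938 0.0353 0.02  ]]
(7, 7, 13, 13) 125
[np.float64(243.792), np.float64(247.04000000000002)] [[0.4938 0.0369 0.02  ]]
```

Emit:
servo_tool:
  commands:
    - {"dx":0,"dy":0,"dz":0,"turn":5.6,"hand":0.8}
    - {"dx":0,"dy":0,"dz":0,"turn":5.6,"hand":0.8}
    - {"dx":-4,"dy":0.6,"dz":0,"turn":0,"hand":0.8}
    - {"dx":-4,"dy":0.6,"dz":0,"turn":0,"hand":0.8}
    - {"dx":-4,"dy":0.6,"dz":0,"turn":0,"hand":0.8}
    - {"dx":-4,"dy":0.6,"dz":0,"turn":0,"hand":0.8}
    - {"dx":-4,"dy":0.5,"dz":0,"turn":0,"hand":0.8}
    - {"dx":-3.8,"dy":0.5,"dz":0,"turn":0,"hand":0.8}

```text
clock: 11.55
tcp_pos: [0.517, -0.3336, 0.0945]
tool_rot: [0.51, 0.86, 0.0, -0.0]
force: [0.6, -0.4, 0.3]
grip_width: 0.0685
grasp_force: 0.0
```

Emit:
servo_tool:
  commands:
    - {"dx":0,"dy":0,"dz":0,"turn":0,"hand":0.8}
    - {"dx":0,"dy":0,"dz":0,"turn":0,"hand":0.8}
    - {"dx":0,"dy":0,"dz":0,"turn":0,"hand":0.8}

```text
clock: 11.8
tcp_pos: [0.5146, -0.332, 0.0942]
tool_rot: [0.511, 0.86, 0.001, -0.001]
force: [-0.1, -0.8, -0.4]
grip_width: 0.0684
grasp_force: 0.0
```

```bash
python3 - <<'E'
from h import *
np.set_printoptions(precision=4,suppress=True)
for i in range(3):
    s=observe();print(s['tcp_pos'],s['force'],s['grip_width'],s['joint_positions'][6]);c=shot('scene')
m=R.from_quat(s['tool_rot']).as_matrix();print('tool y yaw',np.degrees(np.arctan2(m[1,1],m[0,1])))
print(m.T@(np.array([.5118,-.3355,.009])-s['tcp_pos']))
# square check in scene view from the first picture
f=cv2.imread('pics/scene0.png');b=(f.min(2)>110).astype(np.uint8)[195:255,90:160]
n,l,st,ce=cv2.connectedComponentsWithStats(b);i=1+st[1:,4].argmax();print(st[i])
e=cv2.findContours((l==i).astype(np.uint8),0,2)[0][0]
e=cv2.approxPolyDP(e,2.5,True)[:,0]+[90,195];print(np.c_[e,ray(c,e,.022)[:,:2],ray(c,e,.0125)[:,:2]])
M=R.from_euler('z',28.17,degrees=True).as_matrix()[:2,:2];t=np.array([.5118,-.3355])
for q in[(12,45,22),(12,-45,22),(-12,-45,22),(-118,45,12.5),(-118,21,12.5)]:
    w=M@np.array(q[:2])/1e3+t;print(q,w,proj(c,[[*w,q[2]/1e3]]))
E
```

```text
[ 0.5146 -0.332   0.0942] [-0.1389 -0.7535 -0.4358] 0.06844702856090669 1.2660338429687108
[ 0.5144 -0.3315  0.0947] [-0.3081  0.3637  0.1042] 0.06833610743626342 1.265939523178984
[ 0.5143 -0.3315  0.0951] [ 0.2403  0.5832 -0.5168] 0.06846731748855502 1.2658206316684801
tool y yaw 28.566954831468678
[-0.0025 -0.0042  0.0861]
[ 13  11  38  39 547]
[[108.     206.       0.3957  -0.3531   0.3859  -0.3519]
 [103.     212.       0.4113  -0.3742   0.4017  -0.3732]
 [127.     224.       0.4952  -0.3312   0.4863  -0.3298]
 [114.     237.       0.5213  -0.3804   0.5128  -0.3795]
 [121.     244.       0.5561  -0.3728   0.5479  -0.3718]
 [140.     224.       0.5157  -0.2992   0.5071  -0.2975]
 [140.     219.       0.4975  -0.2916   0.4887  -0.2898]]
(12, 45, 22) [ 0.5011 -0.2902] [[140.9467 219.5828]]
(12, -45, 22) [ 0.5436 -0.3695] [[120.5079 240.5592]]
(-12, -45, 22) [ 0.5225 -0.3808] [[114.007  237.3211]]
(-118, 45, 12.5) [ 0.3865 -0.3515] [[108.1803 206.0893]]
(-118, 21, 12.5) [ 0.3979 -0.3727] [[102.749  211.1466]]
```

Emit:
servo_tool:
  commands:
    - {"dx":-0.25,"dy":-0.4,"dz":1.5,"turn":0.4,"hand":0.8}
    - {"dx":0,"dy":0,"dz":2,"turn":0,"hand":0.8}
    - {"dx":0,"dy":0,"dz":2,"turn":0,"hand":0.8}
    - {"dx":0,"dy":0,"dz":2,"turn":0,"hand":0.8}
    - {"dx":0,"dy":0,"dz":1,"turn":0,"hand":0.8}
    - {"dx":0,"dy":0,"dz":0,"turn":0,"hand":0.8}
    - {"dx":0,"dy":0,"dz":0,"turn":0,"hand":0.8}

```text
clock: 12.53
tcp_pos: [0.5117, -0.3372, 0.0108]
tool_rot: [0.515, 0.857, 0.0, -0.0]
force: [0.2, 0.5, 0.1]
grip_width: 0.0688
grasp_force: 0.0
```

Emit:
servo_tool:
  commands:
    - {"dx":0,"dy":0,"dz":0,"turn":0,"hand":0}
    - {"dx":0,"dy":0,"dz":0,"turn":0,"hand":0}
    - {"dx":0,"dy":0,"dz":0,"turn":0,"hand":0}
    - {"dx":0,"dy":0,"dz":0,"turn":0,"hand":0}
    - {"dx":0,"dy":0,"dz":0,"turn":0,"hand":0}
    - {"dx":0,"dy":0,"dz":0,"turn":0,"hand":0}
    - {"dx":0,"dy":0,"dz":0,"turn":0,"hand":0}
  squeeze: 70

```text
clock: 13.12
tcp_pos: [0.5126, -0.3385, 0.012]
tool_rot: [0.515, 0.857, 0.0, 0.001]
force: [-0.4, 1.9, 6.1]
grip_width: 0.0217
grasp_force: 70.5
```

```bash
python3 - <<'E'
from h import *
np.set_printoptions(precision=4,suppress=True)
for i in range(3):
    s=observe();print(s['tcp_pos'],s['force'],s['ft_torque'],s['grip_width'],s['grasp_force']);c=shot('scene')
m=R.from_quat(s['tool_rot']).as_matrix();print('tool y yaw',np.degrees(np.arctan2(m[1,1],m[0,1])))
E
```

```text
[ 0.5126 -0.3385  0.012 ] [-0.3658  1.9127  6.1097] [0.169  0.0981 0.037 ] 0.02174184874071361 70.52040696144104
[ 0.5126 -0.3385  0.012 ] [-0.7323  0.4227  6.2872] [ 0.1926  0.1603 -0.0095] 0.02150398693626633 70.52096486091614
[ 0.5126 -0.3385  0.012 ] [-0.8281  1.7556  5.5539] [ 0.2026  0.0994 -0.0561] 0.02141466137867838 70.5208146572113
tool y yaw 27.999809563391015
```

Emit:
servo_tool:
  commands:
    - {"dx":0,"dy":0,"dz":-1,"turn":0,"hand":0}
    - {"dx":0,"dy":0,"dz":-2,"turn":0,"hand":0}
    - {"dx":0,"dy":0,"dz":-2,"turn":0,"hand":0}
    - {"dx":0,"dy":0,"dz":-1,"turn":4,"hand":0}
    - {"dx":0,"dy":0,"dz":0,"turn":4.5,"hand":0}
    - {"dx":0,"dy":0,"dz":0,"turn":4.5,"hand":0}
    - {"dx":0,"dy":0,"dz":0,"turn":4.3,"hand":0}
    - {"dx":0,"dy":0,"dz":0,"turn":4,"hand":0}

```text
clock: 13.93
tcp_pos: [0.5107, -0.3373, 0.0697]
tool_rot: [0.666, 0.746, -0.0, -0.001]
force: [-0.8, -0.7, -4.5]
grip_width: 0.0219
grasp_force: 69.3
```

Emit:
servo_tool:
  commands:
    - {"dx":2.7,"dy":2,"dz":0,"turn":0,"hand":0}
    - {"dx":2.7,"dy":2,"dz":0,"turn":0,"hand":0}
    - {"dx":2.7,"dy":2,"dz":0,"turn":0,"hand":0}
    - {"dx":2.7,"dy":2,"dz":0,"turn":0,"hand":0}
    - {"dx":2.7,"dy":2,"dz":0,"turn":0,"hand":0}
    - {"dx":2.7,"dy":2,"dz":0,"turn":0,"hand":0}
    - {"dx":2.7,"dy":2,"dz":0,"turn":0,"hand":0}
    - {"dx":2.7,"dy":1.9,"dz":0,"turn":0,"hand":0}

```text
clock: 14.6
tcp_pos: [0.6441, -0.103, 0.0696]
tool_rot: [0.665, 0.747, -0.001, -0.001]
force: [0.2, -0.3, -4.4]
grip_width: 0.0219
grasp_force: 69.4
```

Emit:
servo_tool:
  commands:
    - {"dx":0,"dy":0,"dz":0,"turn":0,"hand":0}
    - {"dx":0,"dy":0,"dz":0,"turn":0,"hand":0}
    - {"dx":0,"dy":0,"dz":0,"turn":0,"hand":0}

```text
clock: 14.85
tcp_pos: [0.6433, -0.1048, 0.0695]
tool_rot: [0.664, 0.748, -0.001, -0.001]
force: [0.1, -1.8, -4.3]
grip_width: 0.0216
grasp_force: 69.4
```

```bash
cat >> h.py <<'E'
def rep(yaw=6.7,t=(.5571,-.0422)):
    P=[]
    for i in range(3):
        s=observe();P.append(np.r_[s['tcp_pos'],s['force'],s['ft_torque'],s['grip_width'],s['clock']]);c=shot('scene')
    p=np.mean(P,0);m=R.from_quat(s['tool_rot']).as_matrix();M=R.from_euler('z',yaw,degrees=True).as_matrix()
    print('yaw',np.degrees(np.arctan2(m[1,1],m[0,1])).round(2),'tcp',p[:3].round(4),'panel xy',(M.T@(p[:3]-[*t,0]))[:2].round(4)*1e3)
    print('Fpanel',(M.T@p[3:6]).round(1),'T',p[6:9].round(2),'w',p[9].round(4),'clk',p[10].round(1)); return c
E
python3 - <<'E'
from h import *
c=rep(); c=shot('top')
cv2.imwrite('pics/t2.png',cv2.cvtColor(c['frame'],cv2.COLOR_RGB2BGR))
E
```

```text
yaw 6.54 tcp [ 0.6431 -0.1061  0.0698] panel xy [ 78.  -73.5]
Fpanel [-0.7 -0.7 -3.7] T [-0.08 -0.01 -0.01] w 0.0216 clk 14.9
```

Emit:
servo_tool:
  commands:
    - {"dx":0,"dy":0,"dz":1,"turn":0,"hand":0}
    - {"dx":0,"dy":0,"dz":1,"turn":0,"hand":0}
    - {"dx":0,"dy":0,"dz":1,"turn":0,"hand":0}
    - {"dx":0,"dy":0,"dz":0.4,"turn":0,"hand":0}
    - {"dx":0,"dy":0,"dz":0.2,"turn":0,"hand":0}
    - {"dx":0,"dy":0,"dz":0,"turn":0,"hand":0}
    - {"dx":0,"dy":0,"dz":0,"turn":0,"hand":0}

```text
clock: 15.63
tcp_pos: [0.6445, -0.105, 0.0344]
tool_rot: [0.665, 0.747, 0.0, 0.0]
force: [0.0, 0.1, -4.4]
grip_width: 0.0218
grasp_force: 69.4
```

Emit:
servo_tool:
  commands:
    - {"dx":0,"dy":0,"dz":0.2,"turn":0,"hand":0}
    - {"dx":0,"dy":0,"dz":0,"turn":0,"hand":0}
    - {"dx":0,"dy":0,"dz":0,"turn":0,"hand":0}

```text
clock: 15.88
tcp_pos: [0.6446, -0.105, 0.0328]
tool_rot: [0.665, 0.747, 0.0, 0.0]
force: [0.2, -0.0, -4.7]
grip_width: 0.0219
grasp_force: 69.4
```

```bash
python3 -c "
from h import *
rep()"
```

```text
yaw 6.7 tcp [ 0.6446 -0.105   0.0327] panel xy [ 79.6 -72.6]
Fpanel [-0.1 -0.1 -4.5] T [-0.02 -0.06 -0.02] w 0.0217 clk 15.9
```

Emit:
servo_tool:
  commands:
    - {"dx":0,"dy":0,"dz":0.15,"turn":0,"hand":0}
    - {"dx":0,"dy":0,"dz":0,"turn":0,"hand":0}
    - {"dx":0,"dy":0,"dz":0,"turn":0,"hand":0}

```text
clock: 16.28
tcp_pos: [0.6448, -0.1051, 0.032]
tool_rot: [0.665, 0.747, 0.0, 0.0]
force: [-1.6, -0.1, 2.2]
grip_width: 0.0217
grasp_force: 70.2
```

Emit:
servo_tool:
  commands:
    - {"dx":0,"dy":0.3,"dz":0.05,"turn":0,"hand":0}
    - {"dx":0,"dy":0.3,"dz":0,"turn":0,"hand":0}
    - {"dx":0,"dy":0,"dz":0,"turn":0,"hand":0}
    - {"dx":0,"dy":0,"dz":0,"turn":0,"hand":0}

```text
clock: 16.62
tcp_pos: [0.6496, -0.1052, 0.032]
tool_rot: [0.665, 0.747, -0.001, -0.0]
force: [-5.1, 0.7, 7.0]
grip_width: 0.0221
grasp_force: 70.8
```

```bash
python3 -c "
from h import *
rep()"
```

```text
yaw 6.66 tcp [ 0.6496 -0.1052  0.032 ] panel xy [ 84.5 -73.3]
Fpanel [-5.3  0.9  7.1] T [0.05 1.09 0.03] w 0.022 clk 16.7
```

Emit:
servo_tool:
  commands:
    - {"dx":0,"dy":0.15,"dz":-0.05,"turn":0,"hand":0}
    - {"dx":0,"dy":0.15,"dz":0,"turn":0,"hand":0}
    - {"dx":0,"dy":0,"dz":0,"turn":0,"hand":0}
    - {"dx":0,"dy":0,"dz":0,"turn":0,"hand":0}

```text
clock: 17.1
tcp_pos: [0.6524, -0.105, 0.032]
tool_rot: [0.665, 0.747, -0.001, -0.0]
force: [-5.1, 0.8, 7.0]
grip_width: 0.0218
grasp_force: 70.7
```

```bash
python3 -c "
from h import *
rep()"
```

```text
yaw 6.65 tcp [ 0.6524 -0.105   0.032 ] panel xy [ 87.3 -73.5]
Fpanel [-5.3  0.8  6.6] T [-0.03  1.15 -0.03] w 0.0219 clk 17.2
```

Emit:
servo_tool:
  commands:
    - {"dx":0,"dy":0.1,"dz":0,"turn":0,"hand":0}
    - {"dx":0,"dy":0.1,"dz":0,"turn":0,"hand":0}
    - {"dx":0,"dy":0,"dz":0,"turn":0,"hand":0}
    - {"dx":0,"dy":0,"dz":0,"turn":0,"hand":0}

```text
clock: 17.58
tcp_pos: [0.6525, -0.105, 0.032]
tool_rot: [0.665, 0.747, -0.002, -0.002]
force: [-9.5, 0.7, 10.2]
grip_width: 0.0217
grasp_force: 71.1
```

```bash
python3 -c "
from h import *
rep()"
```

```text
yaw 6.62 tcp [ 0.6525 -0.105   0.032 ] panel xy [ 87.4 -73.5]
Fpanel [-9.2  1.5  9.4] T [ 0.01  1.92 -0.03] w 0.0218 clk 17.6
```

Emit:
servo_tool:
  commands:
    - {"dx":0.4,"dy":0,"dz":-0.07,"turn":0,"hand":0}
    - {"dx":0.5,"dy":0,"dz":0,"turn":0,"hand":0}
    - {"dx":0.5,"dy":0,"dz":0,"turn":0,"hand":0}
    - {"dx":0.5,"dy":0,"dz":0,"turn":0,"hand":0}
    - {"dx":0.5,"dy":0,"dz":0,"turn":0,"hand":0}
    - {"dx":0.5,"dy":0,"dz":0,"turn":0,"hand":0}
    - {"dx":0.5,"dy":0,"dz":0,"turn":0,"hand":0}
    - {"dx":0.5,"dy":0,"dz":0,"turn":0,"hand":0}

```text
clock: 18.4
tcp_pos: [0.6491, -0.0727, 0.0321]
tool_rot: [0.666, 0.745, -0.004, 0.002]
force: [-4.4, -7.3, 1.9]
grip_width: 0.0216
grasp_force: 70.2
```

```bash
python3 -c "
from h import *
rep()"
```

```text
yaw 6.47 tcp [ 0.649  -0.0716  0.0321] panel xy [ 87.8 -40. ]
Fpanel [-5.2 -6.   2.5] T [-1.43  1.01 -0.08] w 0.0217 clk 18.4
```

Emit:
servo_tool:
  commands:
    - {"dx":0.5,"dy":0,"dz":0,"turn":0,"hand":0}
    - {"dx":0.5,"dy":0,"dz":0,"turn":0,"hand":0}
    - {"dx":0.5,"dy":0,"dz":0,"turn":0,"hand":0}
    - {"dx":0.5,"dy":0,"dz":0,"turn":0,"hand":0}
    - {"dx":0.5,"dy":0,"dz":0,"turn":0,"hand":0}
    - {"dx":0.5,"dy":0,"dz":0,"turn":0,"hand":0}
    - {"dx":0.5,"dy":0,"dz":0,"turn":0,"hand":0}
    - {"dx":0.5,"dy":0,"dz":0,"turn":0,"hand":0}

```text
clock: 19.22
tcp_pos: [0.6447, -0.0329, 0.032]
tool_rot: [0.667, 0.745, -0.004, 0.002]
force: [-4.0, -7.0, 2.5]
grip_width: 0.0218
grasp_force: 70.3
```

```bash
python3 -c "
from h import *
rep()"
```

```text
yaw 6.48 tcp [ 0.6446 -0.0319  0.032 ] panel xy [88.1  0.1]
Fpanel [-5.2 -6.2  3. ] T [-1.49  1.   -0.1 ] w 0.0218 clk 19.3
```

Emit:
servo_tool:
  commands:
    - {"dx":0.4,"dy":0,"dz":0,"turn":0,"hand":0}
    - {"dx":0.3,"dy":0,"dz":0,"turn":0,"hand":0}
    - {"dx":0.3,"dy":0,"dz":0,"turn":0,"hand":0}
    - {"dx":0.3,"dy":0,"dz":0,"turn":0,"hand":0}
    - {"dx":0.2,"dy":0,"dz":0,"turn":0,"hand":0}
    - {"dx":0,"dy":0,"dz":0,"turn":0,"hand":0}
    - {"dx":0,"dy":0,"dz":0,"turn":0,"hand":0}

```text
clock: 19.95
tcp_pos: [0.643, -0.0172, 0.032]
tool_rot: [0.666, 0.746, -0.004, 0.002]
force: [-4.8, -7.2, 3.8]
grip_width: 0.0217
grasp_force: 70.4
```

```bash
python3 -c "
from h import *
rep()"
```

```text
yaw 6.44 tcp [ 0.643  -0.0172  0.032 ] panel xy [88.2 14.8]
Fpanel [-5.6 -6.4  3.3] T [-1.43  0.98 -0.04] w 0.0219 clk 20.0
```

Emit:
servo_tool:
  commands:
    - {"dx":0.2,"dy":0,"dz":0,"turn":0,"hand":0}
    - {"dx":0.2,"dy":0,"dz":0,"turn":0,"hand":0}
    - {"dx":0.1,"dy":0,"dz":0,"turn":0,"hand":0}
    - {"dx":0,"dy":0,"dz":0,"turn":0,"hand":0}
    - {"dx":0,"dy":0,"dz":0,"turn":0,"hand":0}

```text
clock: 20.52
tcp_pos: [0.6425, -0.0126, 0.0321]
tool_rot: [0.666, 0.746, -0.004, 0.002]
force: [-3.8, -7.0, 3.8]
grip_width: 0.0219
grasp_force: 70.3
```

```bash
python3 -c "
from h import *
rep()"
```

```text
yaw 6.43 tcp [ 0.6425 -0.0126  0.032 ] panel xy [88.2 19.5]
Fpanel [-5.2 -7.   3.5] T [-1.47  0.95 -0.03] w 0.0219 clk 20.6
```

Emit:
servo_tool:
  commands:
    - {"dx":0.1,"dy":0,"dz":0,"turn":0,"hand":0}
    - {"dx":0.1,"dy":0,"dz":0,"turn":0,"hand":0}
    - {"dx":0,"dy":0,"dz":0,"turn":0,"hand":0}
    - {"dx":0,"dy":0,"dz":0,"turn":0,"hand":0}

```text
clock: 21.0
tcp_pos: [0.6423, -0.0107, 0.0321]
tool_rot: [0.666, 0.746, -0.004, 0.002]
force: [-4.1, -6.7, 3.1]
grip_width: 0.0219
grasp_force: 70.3
```

```bash
python3 -c "
from h import *
rep()"
```

```text
yaw 6.42 tcp [ 0.6423 -0.0107  0.032 ] panel xy [88.3 21.3]
Fpanel [-4.7 -6.5  3.2] T [-1.52  0.96 -0.01] w 0.0219 clk 21.0
```

Emit:
servo_tool:
  commands:
    - {"dx":0.1,"dy":0,"dz":0,"turn":0,"hand":0}
    - {"dx":0.05,"dy":0,"dz":0,"turn":0,"hand":0}
    - {"dx":0,"dy":0,"dz":0,"turn":0,"hand":0}

```text
clock: 21.4
tcp_pos: [0.6422, -0.0098, 0.032]
tool_rot: [0.666, 0.746, -0.004, 0.002]
force: [-3.4, -8.6, 3.0]
grip_width: 0.0216
grasp_force: 70.3
```

Emit:
servo_tool:
  commands:
    - {"dx":0.1,"dy":0,"dz":0,"turn":0,"hand":0}
    - {"dx":0.05,"dy":0,"dz":0,"turn":0,"hand":0}
    - {"dx":0,"dy":0,"dz":0,"turn":0,"hand":0}

```text
clock: 21.65
tcp_pos: [0.6422, -0.0098, 0.0321]
tool_rot: [0.667, 0.745, -0.005, 0.003]
force: [-4.0, -10.0, 2.4]
grip_width: 0.0216
grasp_force: 70.2
```

```bash
python3 -c "
from h import *
rep()"
```

```text
yaw 6.37 tcp [ 0.6422 -0.0098  0.0321] panel xy [88.3 22.2]
Fpanel [-4.5 -9.1  2.1] T [-1.97  0.79  0.01] w 0.0219 clk 21.7
```

Emit:
servo_tool:
  commands:
    - {"dx":0.05,"dy":0.15,"dz":0,"turn":0,"hand":0}
    - {"dx":0.1,"dy":0.15,"dz":0,"turn":0,"hand":0}
    - {"dx":0.1,"dy":0,"dz":0,"turn":0,"hand":0}
    - {"dx":0,"dy":0,"dz":0,"turn":0,"hand":0}
    - {"dx":0,"dy":0,"dz":0,"turn":0,"hand":0}

```text
clock: 22.22
tcp_pos: [0.6422, -0.0098, 0.032]
tool_rot: [0.667, 0.745, -0.008, 0.002]
force: [-8.6, -12.4, 6.4]
grip_width: 0.0218
grasp_force: 70.6
```

```bash
python3 - <<'E'
from h import *
c=rep(); t=shot('top')
k=[cv2.resize(cv2.cvtColor(x['frame'],cv2.COLOR_RGB2BGR)[v:v+110,u:u+130],None,fx=6,fy=5,interpolation=cv2.INTER_CUBIC) for x,u,v in((c,160,150),(t,207,165))]
cv2.imwrite('pics/fin.png',np.vstack([cv2.resize(q,(690,298)) if 0 else cv2.resize(q,(354,300)) for q in k]) if 0 else np.hstack([cv2.resize(q,(400,340)) for q in k]))
cv2.imwrite('pics/cs.png',k[0])
E
```

```text
yaw 6.27 tcp [ 0.6422 -0.0098  0.0321] panel xy [88.3 22.3]
Fpanel [ -9.8 -11.4   6.4] T [-2.5   1.83  0.1 ] w 0.0221 clk 22.3
```

View pics/fin.png

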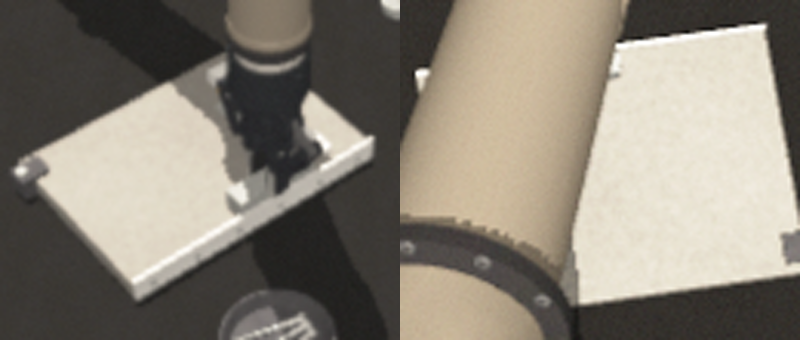

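Scene crop: square's stock end at (238,193) against the edge angle, bar hidden behind the gripper; arm hides it in the top view. A small turn test for flushness.

Emit:
servo_tool:
  commands:
    - {"dx":0,"dy":0.15,"dz":0,"turn":0.3,"hand":0}
    - {"dx":0,"dy":0.15,"dz":0,"turn":0.3,"hand":0}
    - {"dx":0,"dy":0,"dz":0,"turn":0,"hand":0}
    - {"dx":0,"dy":0,"dz":0,"turn":0,"hand":0}

```text
clock: 22.75
tcp_pos: [0.6423, -0.0097, 0.0321]
tool_rot: [0.671, 0.742, -0.01, -0.0]
force: [-14.0, -13.5, 11.6]
grip_width: 0.0216
grasp_force: 71.3
```

```bash
python3 -c "
from h import *
rep()"
```

```text
yaw 5.74 tcp [ 0.6423 -0.0098  0.0321] panel xy [88.4 22.3]
Fpanel [-15.6 -11.3  11.1] T [-2.56  3.08  0.52] w 0.0218 clk 22.8
```

Emit:
servo_tool:
  commands:
    - {"dx":0,"dy":0,"dz":0,"turn":-0.6,"hand":0}
    - {"dx":0,"dy":0,"dz":0,"turn":-0.6,"hand":0}
    - {"dx":0,"dy":0,"dz":0,"turn":0,"hand":0}
    - {"dx":0,"dy":0,"dz":0,"turn":0,"hand":0}

```text
clock: 23.23
tcp_pos: [0.6423, -0.0098, 0.0321]
tool_rot: [0.664, 0.747, -0.009, -0.0]
force: [-14.2, -11.7, 11.6]
grip_width: 0.0218
grasp_force: 71.3
```

```bash
python3 -c "
from h import *
rep()"
```

```text
yaw 6.74 tcp [ 0.6423 -0.0097  0.0321] panel xy [88.4 22.3]
Fpanel [-15.4 -10.   11.5] T [-2.49  3.09 -0.33] w 0.0219 clk 23.3
```

Emit:
servo_tool:
  commands:
    - {"dx":0.1,"dy":0,"dz":0,"turn":0.5,"hand":0}
    - {"dx":0.1,"dy":0,"dz":0,"turn":0,"hand":0}
    - {"dx":0,"dy":0,"dz":0,"turn":0,"hand":0}
    - {"dx":0,"dy":0,"dz":0,"turn":0,"hand":0}
    - {"dx":0,"dy":0,"dz":0,"turn":0,"hand":0}
    - {"dx":0,"dy":0,"dz":0,"turn":0,"hand":0}

```text
clock: 23.88
tcp_pos: [0.6423, -0.0098, 0.0321]
tool_rot: [0.667, 0.745, -0.01, 0.001]
force: [-13.2, -15.4, 9.6]
grip_width: 0.0222
grasp_force: 71.1
```

```bash
python3 - <<'E'
from h import *
np.set_printoptions(precision=3,suppress=True)
c=rep()
# bar screw hole end visible? dark/bright check: print expected pixels of bar end and grey level there
M=R.from_euler('z',6.3,degrees=True).as_matrix()
for q in[(-74,70,36),(-74,100,36),(-54,85,36),(90,85,36)]:
    w=M@(np.array(q)/1e3)+[.5571,-.0422,0]
    for n,x in(('s',c),('t',shot('top'))):
        u=proj(x,w)[0];v=x['frame'][int(u[1]+.5),int(u[0]+.5)];print(q,n,u,v)
E
```

```text
yaw 6.27 tcp [ 0.642 -0.01   0.032] panel xy [88.4 22.3]
Fpanel [-15.4 -12.9  10.3] T [-2.93  2.94  0.06] w 0.022 clk 23.9
(-74, 70, 36) s [227.044 172.644] [152 147 138]
(-74, 70, 36) t [251.162 253.721] [57 55 53]
(-74, 100, 36) s [234.451 168.699] [78 76 74]
(-74, 100, 36) t [238.797 255.471] [81 75 72]
(-54, 85, 36) s [234.525 173.926] [40 41 42]
(-54, 85, 36) t [243.868 246.317] [68 62 61]
(90, 85, 36) s [263.442 199.022] [63 62 61]
(90, 85, 36) t [236.127 188.803] [203 185 160]
```

```bash
python3 -c "
from station import close_job
print(close_job())"
```

```text
the job is handed in; nothing more can be done
None
```

I handed the job in at about 24 s of the 72 s: the nut is flush in its pocket, and the square is gripped and pressed against the edge angle and the bar. The arm hid the bar in both cameras, so its squareness rests on the square stopping within a millimetre of the predicted position and on the contact forces, not on a picture; the mallet, die and dish were not moved.

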